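# Tip the terminal nuts into the tray's pouring corner and hold it over the cup

## Robot

A 6-joint arm with a two-finger parallel gripper is mounted at the origin on a cart in front of the work surface, level with it; the furniture and walls round the work are solid. World frame = base frame: x ahead of the robot, y to its left, z up, the work surface at z = 0. Lengths are in mm, angles in rad, forces in N, time in s.
With the tool pointing down it reaches from about 350 to 975 mm from the base axis. Payload 7.1 kg.
Tool frame: the origin (TCP) lies between the finger pads; the fingertips stand 8 mm ahead of it and the grasp point (between the pads) lies 11 mm behind it (ctrl.tips_ahead is the distance from the TCP to the fingertips, in mm); y points along the fingers, z is the direction in which the jaws open and shut, and the axes are right-handed (so a half turn about y gives the same grasp; the last joint's range is limited). The gripper opens to 88 mm and grips with 3 to 60 N. Pads are 20 mm wide; open, the fingers measure 115 mm over their backs; the gripper's body (75 mm by 178 mm) begins 61 mm behind the grasp point.
Start: joints at [-1.208, 0.423, 1.63, -0, 1.089, -0.019], TCP at [232.886, -579.973, 230.675] pointing down, gripper open.
Joint ranges: [-3, 3], [-0.9, 2.11], [0.09, 2.58], [-1.31, 4.45], [0.11, 2.69], [-2.54, 2.54]. Speed limits (rad/s): [2.39, 2.39, 3.01, 3.14, 3.14, 3.14].

## Interface

Orientations are given as a rotation vector (axis times angle).
In Python, from workcell import ctrl gives the robot as it stands.
- The arm moves only by the shell command python3 -m creep 'ROWS'. ROWS is JSON, a list of rows, each an object of numbers: "tx", "ty", "tz": the shift along the world's x, y, z in mm; "rx", "ry", "rz": the turn, a rotation vector about the world's x, y, z in rad; "fingers": the closure in counts, from 0 (fully open) to 255 (shut). A call has 1 to 10 rows; each row is the pose to reach, as a shift and turn from the pose commanded when the call began; what a row does not reach only later rows make up. A row lasts 1/8 s, in which the tool goes at most 62.5 mm and 10.7 degrees, less where a joint would pass 70% of its speed; a pose out of reach is approached as far as the arm can. A call with a gripper value outside its range is refused whole. The fingers move at their own pace and stop on an object; the grip force is fixed at half the most. Time passes only in rows, so rows that repeat a pose let the fingers close. It gives the time, the measured TCP pose, the force and the opening at its end, in the units of the state.
- ctrl.get_obs(): the state, without advancing time (a new reading comes with each control period).
- ctrl.get_image(name): name is "scene" or "top" or "wrist"; returns a dict with "pixels" (384x512x3 uint8, blue, green, red), "intrinsics" (3x3 intrinsics, pixels), "k1" (the pictures are not rectified: a ray, as slopes to the right and down, at radius r is drawn at 1 + k1 r^2 times it, then the intrinsics apply), "rvec" (rotation vector, rad) and "tvec" (3), from world to camera coordinates, as OpenCV has them. Camera axes: x right, y down, z forward; pixel columns grow to the right and rows downward; lengths in mm; the calibration is good to about 2 mm. A picture is of the moment at which its call begins. There is no depth.
- ctrl.close_job(): hands the job in, once; it reports no verdict.
The state is a dict: "t": time; "qpos": joint angles; "qvel": joint speeds; "joint_torque": joint torques, N m; "ee_pos": TCP position; "orientation": TCP orientation; "ft_force": force on the tool from outside, world axes, zero at the start; "moment": the same for the moment, N m; "width": finger opening in mm.
Only numpy, scipy, OpenCV 4.12 (cv2) and the standard library are available. Lean on these libraries where they do the work, as an engineer would, in place of code of your own. Each camera call takes 0.05 s, during which the arm holds its last target.

## Task

Pick up the blue hand tray by its black handle and tip it towards its spout corner until all four brass nuts have slid off the tray floor and right down into the sunken dark well in that corner, without spilling any. Finish holding the tray still in the air, tilted down towards the spout with the spout's end over the middle of the steel cup, a few centimetres above its rim, so that I can flick the nuts out one by one and count them. Do not push the cup about, and leave everything else on the bench alone.

Things in the scene. Friction and masses are not known exactly. Their poses are not given: they have to be found in the camera images.
- tray: blue open tray, loose, 180 (x) x 130 (y) mm, about 0.3 kg, walls 38 mm high; origin at the centre of its underside, z up. Smooth main floor 9 mm above the underside. Its -x, +y corner is cut off at 45 degrees: there a sunken well, closed by a low lip (37 mm long, top 15 mm above the underside) with the spout outside it. A steel bail stands over the tray along its x axis at y = 0, a black sleeve at its middle.
- tray_grip (a point): centre of the black grip sleeve of the tray's bail: sleeve 80 mm long along the tray's x, 18 mm thick along y, 26 mm high; 102 mm above the tray's underside, over the tray's centre. Axes are the tray's.
- tray_spout (a point): outer end of the tray's spout, on its chute floor: 96 mm to -x and 71 mm to +y of the tray's centre, 12 mm above the underside. The chute is 31 mm wide, points along -x+y (45 degrees) and its two cheeks rise about 12 mm above it. Axes are the tray's.
- tray_well (a point): middle of the sunken, dark blue well's floor, 50 mm to -x and 25 mm to +y of the tray's centre, 3 mm above the underside, 6 mm below the main floor. From here the well runs 37 mm either way in x and in y, less its cut-off corner; its edges towards the tray's middle are plain steps. Axes are the tray's.
- nut_0: brass nut 0: a round knurled terminal nut, 18 mm across and 8 mm high, 13 g, loose, lying flat on the tray's main floor, origin at the centre of its underside; it begins to slide on the tray at about 12 to 17 degrees of tilt
- nut_1: brass nut 1, same as nut 0
- nut_2: brass nut 2, same as nut 0
- nut_3: brass nut 3, same as nut 0
- cup: small round steel cup standing open on the bench, loose, 84 mm across at the rim, 45 mm high; origin at the centre of its underside
- screwdriver: screwdriver with a red and black handle, 176 mm long, lying on the bench; leave alone
- std_resistor: black block with two binding posts, 46 x 66 x 48 mm; leave alone
- marker: white marker pen with blue cap, 136 mm long, lying; leave alone
- amber_bottle: small brown bottle with black cap, 50 mm across, 101 mm high; leave alone
Things that resemble listed ones, but are neither listed nor needed, are in the scene too. Several things have the shape of the cup; the one meant has the colours described above.

How it is judged (in metres and radians):
On the way:
1. the tray is lifted clear of the bench, held by the robot, with all four nuts in it (height (world z) of tray_grip above 0.14 m and contact force between the fingers and tray above 1 N and height (world z) of each of nut_0, nut_1, nut_2, nut_3 above 0.02 m), for 0.2 s.
At the end, for the whole second after the job is handed in: Still held, at rest, clear of the cup: tilted 10 to 50 deg, at least 4 deg down along both its -x and +y; spout end within 27 mm of the cup's axis, 7 to 80 mm over its rim; all four nuts at rest in the well, centres 8 mm or more inside its steps; cup upright, moved under 20 mm (contact force between the fingers and tray above 1 N and angle between tray_grip's own z axis and vertical between 0.17 and 0.9 rad and angle between tray_grip's own x axis and vertical below 1.5 rad and angle between tray_grip's own y axis and vertical above 1.64 rad and horizontal distance between tray_spout and cup below 0.027 m and height (world z) of tray_spout between 0.052 and 0.125 m and contact force between tray and cup below 0.2 N and linear speed of tray below 0.02 m/s and angular speed of tray below 0.15 rad/s and angle between cup's own z axis and vertical below 0.1 rad and distance of cup from where it was at the start of the episode below 0.02 m and x of nut_0 in the frame of tray_well between -0.0375 and 0.0295 m and y of nut_0 in the frame of tray_well between -0.0295 and 0.0375 m and z of nut_0 in the frame of tray_well between -0.004 and 0.014 m and linear speed of each of nut_0, nut_1, nut_2, nut_3 below 0.03 m/s and x of nut_1 in the frame of tray_well between -0.0375 and 0.0295 m and y of nut_1 in the frame of tray_well between -0.0295 and 0.0375 m and z of nut_1 in the frame of tray_well between -0.004 and 0.014 m and x of nut_2 in the frame of tray_well between -0.0375 and 0.0295 m and y of nut_2 in the frame of tray_well between -0.0295 and 0.0375 m and z of nut_2 in the frame of tray_well between -0.004 and 0.014 m and x of nut_3 in the frame of tray_well between -0.0375 and 0.0295 m and y of nut_3 in the frame of tray_well between -0.0295 and 0.0375 m and z of nut_3 in the frame of tray_well between -0.004 and 0.014 m); the arm keeps its last pose, push and grip.
It fails at once if the cup is pushed more than 20 mm or tipped over (distance of cup from where it was at the start of the episode above 0.02 m or angle between cup's own z axis and vertical above 0.4 rad).
It fails at once if another thing on the bench is moved by more than 20 mm (distance of any of screwdriver, std_resistor, marker, amber_bottle from where it was at the start of the episode above 0.02 m).
It fails at once if a nut is thrown far out of the tray (distance between any of nut_0, nut_1, nut_2, nut_3 and tray_well above 0.19 m).
It also fails if it takes over 67 s, if anything falls off the work surface, if the arm or the gripper's body presses on something with over 40 N, if the wrist force passes 120 N, or if a joint passes its speed limit or range.

## Working session

There is one attempt and no reset: what is moved stays moved. The work goes in short steps, Python scripts to look and compute and a shell command to move; the robot and the scene stay as the last step left them, time stands still between calls to the robot, and variables do not carry over. Pictures are saved under pics/ and viewed, and the job is handed in when it is done.

```bash
ls; mkdir -p pics; cat > h.py <<'E'
import numpy as np, cv2
from workcell import ctrl
def grab(n,fn=None):
    d=ctrl.get_image(n)
    d['R']=cv2.Rodrigues(np.array(d['rvec'],float))[0]; d['t']=np.array(d['tvec'],float).ravel(); d['K']=np.array(d['intrinsics'],float)
    if fn: cv2.imwrite('pics/'+fn,d['pixels'])
    np.savez('last_%s.npz'%n,px=d['pixels'],R=d['R'],t=d['t'],K=d['K'],k1=d['k1'])
    return d
def load(n):
    z=np.load('last_%s.npz'%n); return dict(pixels=z['px'],R=z['R'],t=z['t'],K=z['K'],k1=float(z['k1']))
def ray(d,u,v):
    K=d['K']; y=(v-K[1,2])/K[1,1]; x=(u-K[0,2]-K[0,1]*y)/K[0,0]
    rd=np.hypot(x,y); r=rd
    for _ in range(30): r=rd/(1+d['k1']*r*r)
    s=r/rd if rd>0 else 1
    D=d['R'].T@np.array([x*s,y*s,1.]); return -d['R'].T@d['t'], D/np.linalg.norm(D)
def onz(d,u,v,z):
    C,D=ray(d,u,v); return C+D*(z-C[2])/D[2]
def proj(d,P):
    p=d['R']@np.array(P,float)+d['t']; x,y=p[0]/p[2],p[1]/p[2]; f=1+d['k1']*(x*x+y*y)
    q=d['K']@[x*f,y*f,1]; return q[:2]
def tri(d1,p1,d2,p2):
    A=[];b=[]
    for d,p in((d1,p1),(d2,p2)):
        C,D=ray(d,*p);M=np.eye(3)-np.outer(D,D);A.append(M);b.append(M@C)
    P=np.linalg.solve(sum(A),sum(b)); return P,[np.linalg.norm(A[i]@P-b[i]) for i in (0,1)]
E
python3 - <<'E'
from h import *
for n in('scene','top','wrist'):
    d=grab(n,n+'0.png'); print(n,d['k1'],-d['R'].T@d['t'],d['K'].tolist())
print(ctrl.get_obs())
E
```

```text
pics
scene -0.0033081993176505044 [ -406.07063418 -1050.33190662  1072.21768369] [[477.67907343102615, 0.0, 260.5934739089338], [0.0, 477.67907343102615, 189.3357209111163], [0.0, 0.0, 1.0]]
top 0.015155771527914773 [ 473.13878644  -27.00644466 1123.44834971] [[355.0468924816806, 0.0, 259.75906064782515], [0.0, 355.0468924816806, 196.1089491108097], [0.0, 0.0, 1.0]]
wrist -0.005778331622763776 [ 303.50101202 -551.36189619  383.96068911] [[265.9346884296536, 0.0, 253.56533269703166], [0.0, 265.9346884296536, 192.70696060572777], [0.0, 0.0, 1.0]]
{'t': 0.15, 'qpos': array([-1.20800944e+00,  4.23660218e-01,  1.63046416e+00, -2.34818688e-05,
        1.08861200e+00, -1.90176962e-02]), 'qvel': array([ 0.00198367, -0.00253717, -0.00301163, -0.0002064 ,  0.00085631,
        0.00166155]), 'joint_torque': array([ 9.73563183e-04, -5.44982064e+01, -2.73919469e+01,  6.44022413e-02,
        2.04089319e-02, -6.30246268e-05]), 'ee_pos': array([ 232.73753819, -579.61740694,  230.10320747]), 'orientation': array([-0.3891599 ,  2.01365127, -2.01134878]), 'ft_force': array([-0.38591377, -0.33848103,  0.18607045]), 'moment': array([-0.00973104, -0.01180422, -0.0539154 ]), 'width': 87.88199170187893}
```

View pics/top0.png

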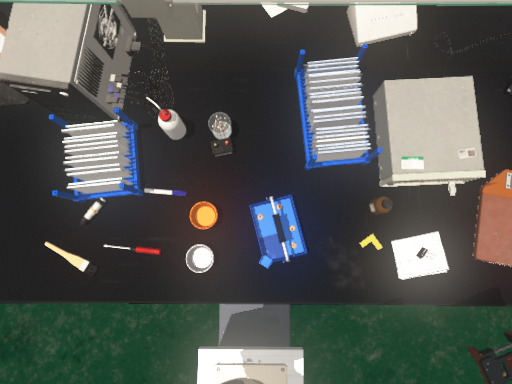

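View pics/scene0.png

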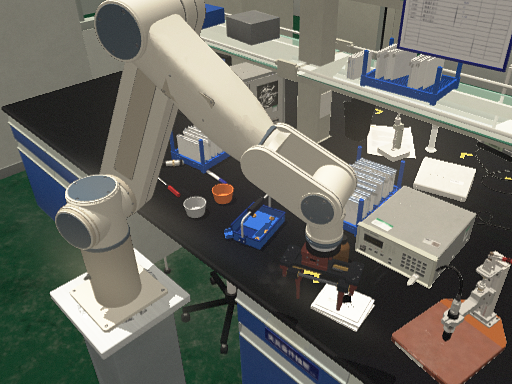

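The top view shows the blue tray near (278,228), with its spout near (265,262). There are two cup shapes: an orange one at (204,215) and a steel/white one at (200,259). The steel one fits the description. I'll confirm both in enlarged crops.

```bash
python3 - <<'E'
from h import *
d=load('top'); p=d['pixels'][180:280,170:320]; cv2.imwrite('pics/tc.png',cv2.resize(p,None,fx=5,fy=5,interpolation=cv2.INTER_CUBIC))
d=load('scene'); p=d['pixels'][170:260,170:300]; cv2.imwrite('pics/sc.png',cv2.resize(p,None,fx=6,fy=6,interpolation=cv2.INTER_CUBIC))
E
```

```text
(no output)
```

View pics/tc.png

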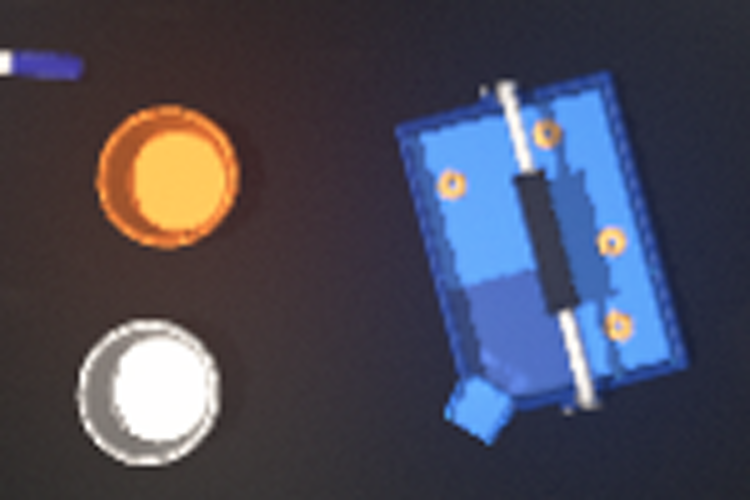

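View pics/sc.png

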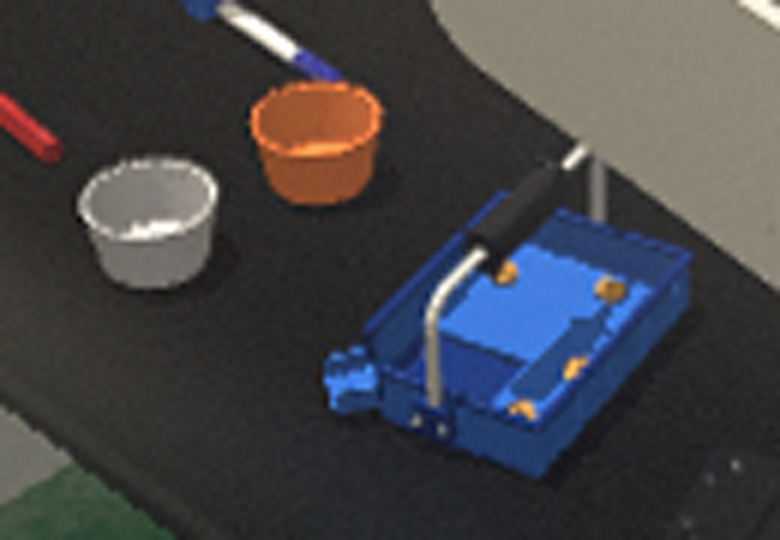

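The crops confirm the steel-grey cup at top pixel (200,258); the orange one is a decoy. The tray's well corner and spout point toward the robot and to the left. All four nuts lie on the light-blue floor. Next I'll measure them.

```bash
python3 - <<'E'
from h import *
d=load('top'); s=load('scene'); ox,oy=170,180
c=lambda u,v:(u/5+ox-.4,v/5+oy-.4)
A,B,C_=[onz(d,*c(*q),38) for q in((400,128),(608,75),(688,368))]
print(A,B,C_,'AB',np.linalg.norm(A-B),'BC',np.linalg.norm(B-C_))
yl=A-B; xl=B-C_; print('yaw from y',np.degrees(np.arctan2(-yl[0],yl[1])),'from x',np.degrees(np.arctan2(xl[1],xl[0])),'centre',(A+C_)/2)
# sleeve: dark mask inside the tray, top view
hsv=cv2.cvtColor(d['pixels'],cv2.COLOR_BGR2HSV)
m=(hsv[...,2]<80).astype(np.uint8); mm=np.zeros_like(m); mm[214:243,272:288]=m[214:243,272:288]
n,l,st,ce=cv2.connectedComponentsWithStats(mm); k=1+np.argmax(st[1:,4]); print(st[k],ce[k])
(cx,cy),wh,ang=cv2.minAreaRect(np.argwhere(l==k)[:,::-1].astype(np.float32)); print(cx,cy,wh,ang)
print('sleeve at z115',onz(d,cx,cy,115))
# line ends
ys,xs=np.where(l==k); v=cv2.fitLine(np.c_[xs,ys].astype(np.float32),cv2.DIST_L2,0,.01,.01).ravel();
P=onz(d,v[2]-10*v[0],v[3]-10*v[1],115);Q=onz(d,v[2]+10*v[0],v[3]+10*v[1],115);D=P-Q; D*=np.sign(D[0]);print('yaw sleeve',np.degrees(np.arctan2(D[1],D[0])))
# scene sleeve centre ~ crop (517,218)/6
print(tri(d,(cx,cy),s,(517/6+170-.4,218/6+170-.4)))
# cup rim
g=cv2.cvtColor(d['pixels'],cv2.COLOR_BGR2GRAY); m=np.zeros_like(g); m[240:278,182:218]=(g[240:278,182:218]>85)
cn=max(cv2.findContours(m,cv2.RETR_EXTERNAL,cv2.CHAIN_APPROX_NONE)[0],key=cv2.contourArea)
e=cv2.fitEllipse(cn); print(e,'cup',onz(d,*e[0],45), 'dia',np.linalg.norm(onz(d,e[0][0]-e[1][0]/2,e[0][1],45)-onz(d,e[0][0]+e[1][0]/2,e[0][1],45)))
# scene rim crop ellipse centre (148,198)
print('scene cup',onz(s,148.5/6+170-.4,199/6+170-.4,45))
for q in((452,184),(547,132),(611,241),(618,325)): print('nut',onz(d,*c(*q),17))
print('spout',onz(d,*c(470,425),20))
E
```

```text
[580.31736075   5.06366753  38.        ] [ 613.86620413 -122.85114727   38.        ] [ 435.79255545 -170.15087554   38.        ] AB 132.24116128360336 BC 184.24844273203573
yaw from y 14.696236581567723 from x 14.875356011475354 centre [508.0549581  -82.54360401  38.        ]
[274 214   7  11  42] [277.04761905 218.9047619 ]
277.0 219.50003051757812 (10.186494827270508, 4.6081767082214355) 75.96376037597656
sleeve at z115 [532.38129283 -75.37035601 115.        ]
yaw sleeve 22.070443187613176
(array([528.40526795, -71.96375299,  88.60548487]), [np.float64(7.216350997833647), np.float64(7.216350997833537)])
((199.25152587890625, 257.9521789550781), (28.049236297607422, 28.72023582458496), 25.137849807739258) cup [420.17312656 154.07559726  45.        ] dia 83.892140477675
scene cup [420.21930192 154.37488502  45.        ]
nut [547.49516492 -27.0693708   17.        ]
nut [580.39952784 -86.34460889  17.        ]
nut [ 512.64918391 -126.00896868   17.        ]
nut [ 461.00725509 -130.03015037   17.        ]
spout [399.96699289 -38.90074617  20.        ]
```

```bash
python3 - <<'E'
from h import *
from scipy.spatial.transform import Rotation as Ro
d=load('top'); w=load('wrist')
c=lambda u,v:(u/5+170-.4,v/5+180-.4)
print('sleeve',onz(d,*c(546.5,242),115))
P,Q=onz(d,*c(530,174),115),onz(d,*c(563,310.5),115);D=P-Q;print('yaw',np.degrees(np.arctan2(D[1],D[0])),np.linalg.norm(D))
o=ctrl.get_obs(); R=Ro.from_rotvec(o['orientation']).as_matrix(); print(R.round(3)); 
print('cam in tool',R.T@((-w['R'].T@w['t'])-o['ee_pos']),'cam fwd in tool',R.T@w['R'][2], 'cam fwd world',w['R'][2])
zx=np.degrees(np.arctan2(R[1,2],R[0,2]));print('jaw axis heading',zx)
E
```

```text
sleeve [508.3707371  -80.73679302 115.        ]
yaw 13.5952009475542 79.085999897178
[[-0.928 -0.     0.373]
 [-0.373  0.001 -0.928]
 [-0.    -1.    -0.001]]
cam in tool [-7.61960912e+01 -1.53857475e+02 -2.99389858e-02] cam fwd in tool [ 2.78113132e-01  9.60548220e-01 -4.50689015e-04] cam fwd world [-0.25866261 -0.10218834 -0.96054734]
jaw axis heading -68.12358420934545
```

View pics/wrist0.png

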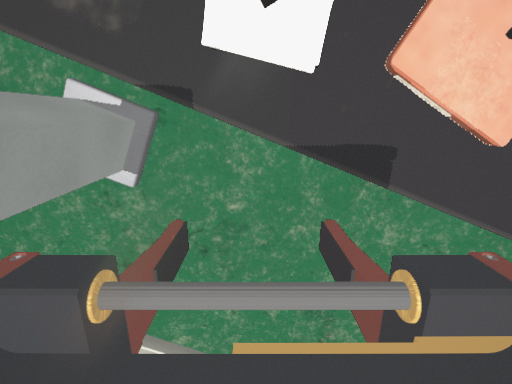

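```bash
python3 -m creep '[{"tx":28,"ty":50,"rz":0.1},{"tx":56,"ty":100,"rz":0.2},{"tx":84,"ty":150,"rz":0.3},{"tx":112,"ty":200,"rz":0.4},{"tx":140,"ty":250,"rz":0.5},{"tx":168,"ty":300,"rz":0.6},{"tx":196,"ty":350,"rz":0.7},{"tx":224,"ty":400,"rz":0.8},{"tx":250,"ty":450,"rz":0.9},{"tx":275,"ty":498,"rz":1.0}]'; python3 -c "
from h import *;print(ctrl.get_obs()['qpos'])"
```

```text
[-1.20800944e+00  4.23660218e-01  1.63046416e+00 -2.34818688e-05
  1.08861200e+00 -1.90176962e-02]schema error: expected keys tx, ty, tz, rx, ry, rz, fingers
```

```bash
python3 -m creep '[{"tx":28,"ty":50,"tz":0,"rx":0,"ry":0,"rz":0.1,"fingers":0},{"tx":56,"ty":100,"tz":0,"rx":0,"ry":0,"rz":0.2,"fingers":0},{"tx":84,"ty":150,"tz":0,"rx":0,"ry":0,"rz":0.3,"fingers":0},{"tx":112,"ty":200,"tz":0,"rx":0,"ry":0,"rz":0.4,"fingers":0},{"tx":140,"ty":250,"tz":0,"rx":0,"ry":0,"rz":0.5,"fingers":0},{"tx":168,"ty":300,"tz":0,"rx":0,"ry":0,"rz":0.6,"fingers":0},{"tx":196,"ty":350,"tz":0,"rx":0,"ry":0,"rz":0.7,"fingers":0},{"tx":224,"ty":400,"tz":0,"rx":0,"ry":0,"rz":0.8,"fingers":0},{"tx":250,"ty":450,"tz":0,"rx":0,"ry":0,"rz":0.9,"fingers":0},{"tx":275,"ty":498,"tz":0,"rx":0,"ry":0,"rz":1.0,"fingers":0}]'; python3 -c "
from h import *;print(ctrl.get_obs()['qpos'])"
```

```text
t: 1.4
ee_pos: [508.5, -80.1, 230.7]
orientation: [-1.116, 1.344, -1.345]
ft_force: [-0.2, -0.3, 1.2]
width: 87.8
[-1.79391437e-01  2.61607223e-01  1.87138235e+00 -4.21455156e-05
  1.00852818e+00  6.05193926e-03]
```

```bash
python3 -m creep '[{"tx":0,"ty":-1,"tz":0,"rx":0,"ry":0,"rz":0.18,"fingers":0},{"tx":0,"ty":-1,"tz":0,"rx":0,"ry":0,"rz":0.36,"fingers":0},{"tx":0,"ty":-1,"tz":0,"rx":0,"ry":0,"rz":0.54,"fingers":0},{"tx":0,"ty":-1,"tz":0,"rx":0,"ry":0,"rz":0.72,"fingers":0},{"tx":0,"ty":-1,"tz":0,"rx":0,"ry":0,"rz":0.9,"fingers":0},{"tx":0,"ty":-1,"tz":0,"rx":0,"ry":0,"rz":1.08,"fingers":0},{"tx":0,"ty":-1,"tz":0,"rx":0,"ry":0,"rz":1.26,"fingers":0},{"tx":0,"ty":-1,"tz":0,"rx":0,"ry":0,"rz":1.44,"fingers":0},{"tx":0,"ty":-1,"tz":0,"rx":0,"ry":0,"rz":1.62,"fingers":0},{"tx":0,"ty":-1,"tz":0,"rx":0,"ry":0,"rz":1.8,"fingers":0}]'
python3 -m creep '[{"tx":0,"ty":0,"tz":0,"rx":0,"ry":0,"rz":0.15,"fingers":0},{"tx":0,"ty":0,"tz":0,"rx":0,"ry":0,"rz":0.21,"fingers":0},{"tx":0,"ty":0,"tz":0,"rx":0,"ry":0,"rz":0.21,"fingers":0}]'; python3 - <<'E'
from h import *
from scipy.spatial.transform import Rotation as Ro
o=ctrl.get_obs();print(o['qpos'],o['ee_pos']);R=Ro.from_rotvec(o['orientation']).as_matrix(); print(np.degrees(np.arctan2(R[1,2],R[0,2])))
grab('wrist','w1.png')
E
```

```text
t: 2.65
ee_pos: [507.7, -82.9, 230.5]
orientation: [-1.57, -0.036, 0.037]
ft_force: [-0.9, 0.2, 0.2]
width: 87.8
t: 3.02
ee_pos: [507.7, -83.0, 230.5]
orientation: [-1.562, -0.196, 0.196]
ft_force: [1.0, -0.9, 0.3]
width: 87.8
[-1.85083002e-01  2.61607880e-01  1.87181940e+00  5.11157996e-06
  1.00857669e+00 -2.00539374e+00] [507.73410486 -82.9527999  230.49084509]
104.29596487785818
```

View pics/w1.png

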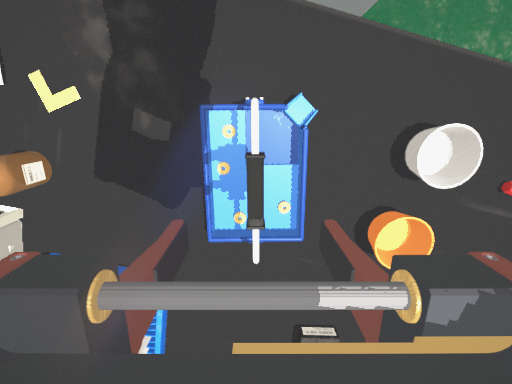

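The wrist view shows the tray aligned with the jaws: sleeve at (256,190), well at the upper right, four nuts visible, and the steel cup at (443,155).

```bash
python3 - <<'E'
from h import *
w=load('wrist')
p=[onz(w,*q,115) for q in((255.5,154),(256,224))]; print(p,np.mean(p,0))
cr=w['pixels'][90:250,190:330];cv2.imwrite('pics/wc.png',cv2.resize(cr,None,fx=4,fy=4))
E
```

```text
[array([469.28365045, -90.55619166, 115.        ]), array([543.07365379, -70.9564079 , 115.        ])] [506.17865212 -80.75629978 115.        ]
```

View pics/wc.png

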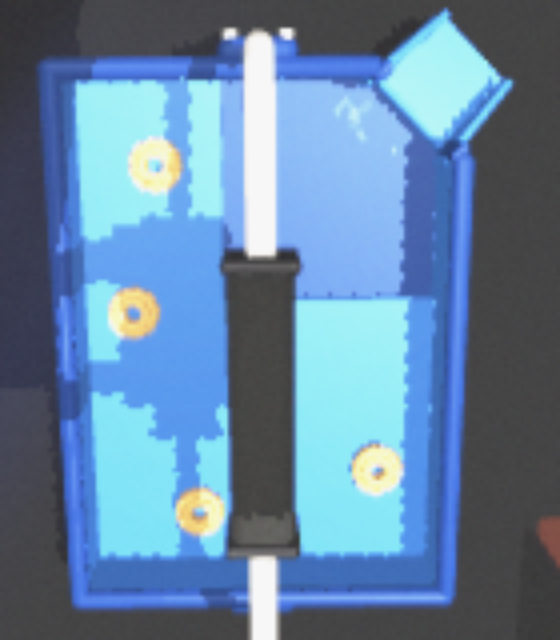

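```bash
python3 -m creep '[{"tx":0,"ty":1,"tz":-35,"rx":0,"ry":0,"rz":0,"fingers":0},{"tx":0,"ty":1,"tz":-70,"rx":0,"ry":0,"rz":0,"fingers":0},{"tx":0,"ty":1,"tz":-100,"rx":0,"ry":0,"rz":0,"fingers":0},{"tx":0,"ty":1,"tz":-125,"rx":0,"ry":0,"rz":0,"fingers":0},{"tx":0,"ty":1,"tz":-140,"rx":0,"ry":0,"rz":0,"fingers":0},{"tx":0,"ty":1,"tz":-140,"rx":0,"ry":0,"rz":0,"fingers":0}]'; python3 - <<'E'
from h import *
grab('wrist','w2.png')
E
```

```text
t: 3.82
ee_pos: [507.4, -81.9, 89.9]
orientation: [-1.561, -0.195, 0.197]
ft_force: [0.2, -0.0, -0.1]
width: 88.0
```

View pics/w2.png

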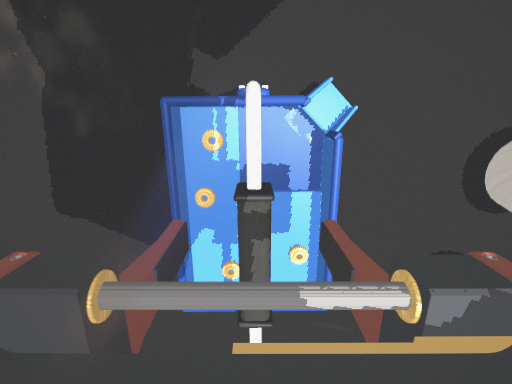

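The sleeve at (255,250) is between the fingers. Closing the gripper.

```bash
python3 -m creep '[{"tx":0,"ty":0,"tz":0,"rx":0,"ry":0,"rz":0,"fingers":120},{"tx":0,"ty":0,"tz":0,"rx":0,"ry":0,"rz":0,"fingers":180},{"tx":0,"ty":0,"tz":0,"rx":0,"ry":0,"rz":0,"fingers":255},{"tx":0,"ty":0,"tz":0,"rx":0,"ry":0,"rz":0,"fingers":255},{"tx":0,"ty":0,"tz":0,"rx":0,"ry":0,"rz":0,"fingers":255},{"tx":0,"ty":0,"tz":0,"rx":0,"ry":0,"rz":0,"fingers":255}]'
```

```text
t: 4.62
ee_pos: [507.8, -82.0, 90.6]
orientation: [-1.562, -0.196, 0.196]
ft_force: [0.7, -1.1, 0.9]
width: 31.4
```

```bash
python3 -m creep '[{"tx":0,"ty":0,"tz":0,"rx":0,"ry":0,"rz":0,"fingers":255},{"tx":0,"ty":0,"tz":0,"rx":0,"ry":0,"rz":0,"fingers":255},{"tx":0,"ty":0,"tz":0,"rx":0,"ry":0,"rz":0,"fingers":255},{"tx":0,"ty":0,"tz":0,"rx":0,"ry":0,"rz":0,"fingers":255},{"tx":0,"ty":0,"tz":0,"rx":0,"ry":0,"rz":0,"fingers":255}]'
```

```text
t: 5.25
ee_pos: [507.7, -82.0, 90.5]
orientation: [-1.562, -0.196, 0.197]
ft_force: [-0.2, -0.1, -2.4]
width: 17.6
```

```bash
python3 -m creep '[{"tx":0,"ty":0,"tz":3,"rx":0,"ry":0,"rz":0,"fingers":255},{"tx":0,"ty":0,"tz":10,"rx":0,"ry":0,"rz":0,"fingers":255},{"tx":0,"ty":0,"tz":25,"rx":0,"ry":0,"rz":0,"fingers":255},{"tx":0,"ty":0,"tz":40,"rx":0,"ry":0,"rz":0,"fingers":255},{"tx":0,"ty":0,"tz":55,"rx":0,"ry":0,"rz":0,"fingers":255},{"tx":0,"ty":0,"tz":70,"rx":0,"ry":0,"rz":0,"fingers":255},{"tx":0,"ty":0,"tz":85,"rx":0,"ry":0,"rz":0,"fingers":255},{"tx":0,"ty":0,"tz":95,"rx":0,"ry":0,"rz":0,"fingers":255},{"tx":0,"ty":0,"tz":100,"rx":0,"ry":0,"rz":0,"fingers":255},{"tx":0,"ty":0,"tz":100,"rx":0,"ry":0,"rz":0,"fingers":255}]'; python3 - <<'E'
from h import *
grab('wrist','w3.png'); grab('scene','s3.png'); grab('top','t3.png')
E
```

```text
t: 6.5
ee_pos: [507.9, -82.0, 190.8]
orientation: [-1.562, -0.197, 0.196]
ft_force: [-0.2, -0.6, -3.7]
width: 17.8
```

View pics/w3.png

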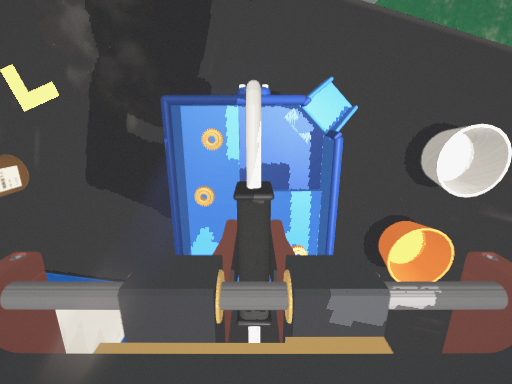

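View pics/s3.png

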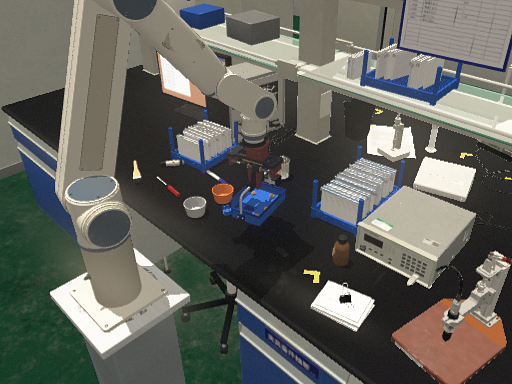

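View pics/t3.png

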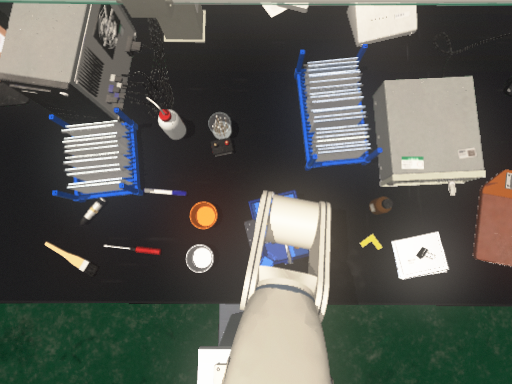

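Held level with all four nuts visible: (212,140), (204,197), (300,250), and one behind the gripper. Now I'll tilt slowly along tray +y.

```bash
python3 -m creep '[{"tx":0,"ty":0,"tz":0,"rx":-0.02,"ry":-0.005,"rz":0,"fingers":255},{"tx":0,"ty":0,"tz":0,"rx":-0.05,"ry":-0.013,"rz":0,"fingers":255},{"tx":0,"ty":0,"tz":0,"rx":-0.08,"ry":-0.021,"rz":0,"fingers":255},{"tx":0,"ty":0,"tz":0,"rx":-0.11,"ry":-0.028,"rz":0,"fingers":255},{"tx":0,"ty":0,"tz":0,"rx":-0.14,"ry":-0.036,"rz":0,"fingers":255},{"tx":0,"ty":0,"tz":0,"rx":-0.17,"ry":-0.044,"rz":0,"fingers":255},{"tx":0,"ty":0,"tz":0,"rx":-0.2,"ry":-0.051,"rz":0,"fingers":255},{"tx":0,"ty":0,"tz":0,"rx":-0.22,"ry":-0.056,"rz":0,"fingers":255},{"tx":0,"ty":0,"tz":0,"rx":-0.235,"ry":-0.06,"rz":0,"fingers":255},{"tx":0,"ty":0,"tz":0,"rx":-0.25,"ry":-0.064,"rz":0,"fingers":255}]'; python3 - <<'E'
from h import *
grab('wrist','w4.png')
E
```

```text
t: 7.9
ee_pos: [507.9, -81.9, 190.6]
orientation: [-1.819, -0.229, 0.176]
ft_force: [-0.3, 0.2, -3.7]
width: 17.7
```

View pics/w4.png

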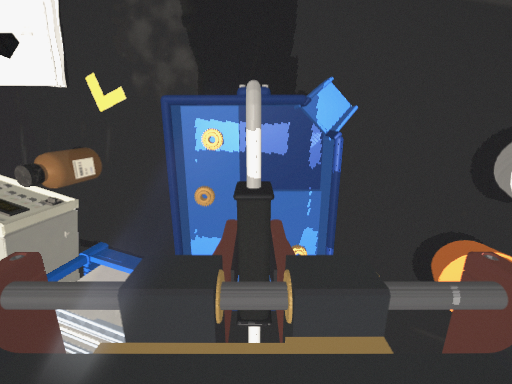

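At 15° the tray is fixed in the grip and the nuts have not moved. Continuing slowly.

```bash
python3 -m creep '[{"tx":0,"ty":0,"tz":0,"rx":-0.01,"ry":-0.003,"rz":0,"fingers":255},{"tx":0,"ty":0,"tz":0,"rx":-0.02,"ry":-0.005,"rz":0,"fingers":255},{"tx":0,"ty":0,"tz":0,"rx":-0.03,"ry":-0.008,"rz":0,"fingers":255},{"tx":0,"ty":0,"tz":0,"rx":-0.04,"ry":-0.01,"rz":0,"fingers":255},{"tx":0,"ty":0,"tz":0,"rx":-0.05,"ry":-0.013,"rz":0,"fingers":255},{"tx":0,"ty":0,"tz":0,"rx":-0.06,"ry":-0.015,"rz":0,"fingers":255},{"tx":0,"ty":0,"tz":0,"rx":-0.06,"ry":-0.015,"rz":0,"fingers":255},{"tx":0,"ty":0,"tz":0,"rx":-0.06,"ry":-0.015,"rz":0,"fingers":255}]'; python3 - <<'E'
from h import *
grab('wrist','w5.png')
E
```

```text
t: 8.95
ee_pos: [507.9, -81.9, 190.7]
orientation: [-1.879, -0.236, 0.171]
ft_force: [-0.1, 0.0, -2.3]
width: 17.7
```

View pics/w5.png

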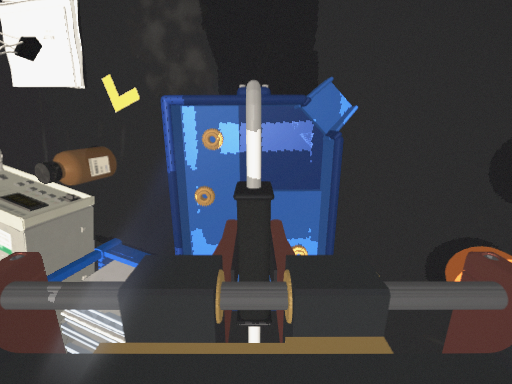

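```bash
python3 -m creep '[{"tx":0,"ty":0,"tz":0,"rx":-0.01,"ry":-0.003,"rz":0,"fingers":255},{"tx":0,"ty":0,"tz":0,"rx":-0.02,"ry":-0.005,"rz":0,"fingers":255},{"tx":0,"ty":0,"tz":0,"rx":-0.03,"ry":-0.008,"rz":0,"fingers":255},{"tx":0,"ty":0,"tz":0,"rx":-0.04,"ry":-0.01,"rz":0,"fingers":255},{"tx":0,"ty":0,"tz":0,"rx":-0.04,"ry":-0.01,"rz":0,"fingers":255},{"tx":0,"ty":0,"tz":0,"rx":-0.04,"ry":-0.01,"rz":0,"fingers":255}]'; python3 - <<'E'
from h import *
grab('wrist','w6.png')
E
```

```text
t: 9.75
ee_pos: [507.9, -81.9, 190.7]
orientation: [-1.92, -0.241, 0.167]
ft_force: [-0.2, 0.1, -2.8]
width: 18.1
```

View pics/w6.png

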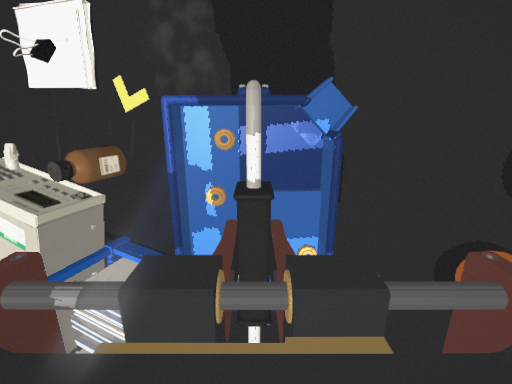

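The nuts have begun to slide, about 12 px each, at about 20.5°. Holding here.

```bash
python3 -m creep '[{"tx":0,"ty":0,"tz":0,"rx":0,"ry":0,"rz":0,"fingers":255},{"tx":0,"ty":0,"tz":0,"rx":0,"ry":0,"rz":0,"fingers":255},{"tx":0,"ty":0,"tz":0,"rx":0,"ry":0,"rz":0,"fingers":255},{"tx":0,"ty":0,"tz":0,"rx":0,"ry":0,"rz":0,"fingers":255}]'; python3 - <<'E'
from h import *
grab('wrist','w7.png')
E
```

```text
t: 10.3
ee_pos: [507.9, -82.0, 190.7]
orientation: [-1.92, -0.241, 0.167]
ft_force: [0.5, 0.4, -2.2]
width: 17.7
```

View pics/w7.png

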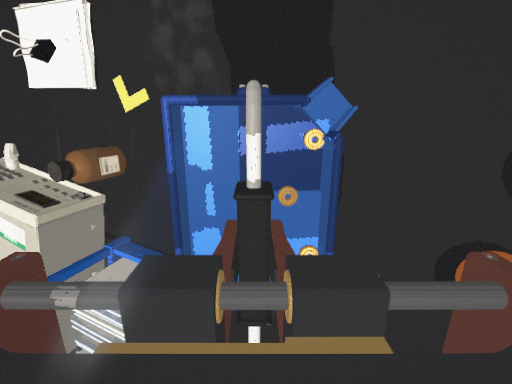

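Nut 3 is in the well at (315,139), and nut 2 at (288,197) is heading for the +y wall. I'll work out the turn values for the next tilts: reduce the y tilt, then tip down along −x.

```bash
cat > tilt.py <<'E'
import numpy as np,sys
from scipy.spatial.transform import Rotation as Ro
psi=np.radians(14.4)
def T(a,b,yaw=0):  # a: +y down deg, b: -x down deg, yaw deg
    p=psi
    u=np.array([np.cos(p),np.sin(p),0]);v=np.array([-np.sin(p),np.cos(p),0])
    return Ro.from_rotvec([0,0,np.radians(yaw)])*Ro.from_rotvec(-np.radians(a)*u-np.radians(b)*v)
def rel(s,g): return (T(*g)*T(*s).inv()).as_rotvec().round(3)
E
python3 - <<'E'
from tilt import *
for g in((16,4),(12,8),(8,11),(4,14),(0,16),(-3,17),(-5,18),(-5,19),(-5,20),(-5,21)): print(g,rel((20.7,0),g))
E
```

```text
(16, 4) [ 0.096 -0.046  0.013]
(12, 8) [ 0.181 -0.095  0.025]
(8, 11) [ 0.261 -0.128  0.035]
(4, 14) [ 0.341 -0.162  0.044]
(0, 16) [ 0.416 -0.178  0.05 ]
(-3, 17) [ 0.471 -0.182  0.054]
(-5, 18) [ 0.509 -0.191  0.057]
(-5, 19) [ 0.513 -0.208  0.06 ]
(-5, 20) [ 0.517 -0.225  0.063]
(-5, 21) [ 0.521 -0.242  0.066]
```

```bash
python3 -m creep '[{"tx":0,"ty":0,"tz":0,"rx":0.015,"ry":-0.007,"rz":0.002,"fingers":255},{"tx":0,"ty":0,"tz":0,"rx":0.045,"ry":-0.021,"rz":0.006,"fingers":255},{"tx":0,"ty":0,"tz":0,"rx":0.085,"ry":-0.041,"rz":0.011,"fingers":255},{"tx":0,"ty":0,"tz":0,"rx":0.125,"ry":-0.062,"rz":0.017,"fingers":255},{"tx":0,"ty":0,"tz":0,"rx":0.165,"ry":-0.085,"rz":0.023,"fingers":255},{"tx":0,"ty":0,"tz":0,"rx":0.205,"ry":-0.105,"rz":0.028,"fingers":255},{"tx":0,"ty":0,"tz":0,"rx":0.245,"ry":-0.121,"rz":0.033,"fingers":255},{"tx":0,"ty":0,"tz":0,"rx":0.285,"ry":-0.138,"rz":0.038,"fingers":255},{"tx":0,"ty":0,"tz":0,"rx":0.32,"ry":-0.153,"rz":0.042,"fingers":255},{"tx":0,"ty":0,"tz":0,"rx":0.341,"ry":-0.162,"rz":0.044,"fingers":255}]'; python3 - <<'E'
from h import *
grab('wrist','w8.png')
from tilt import *
for g in((1,15.5),(-2,17),(-5,18),(-5,19),(-5,20),(-5,21),(-5,22)): print(g,rel((4,14),g))
E
```

```text
t: 11.6
ee_pos: [507.6, -82.4, 190.8]
orientation: [-1.59, -0.395, -0.003]
ft_force: [0.0, -0.7, -2.6]
width: 17.8
(1, 15.5) [ 0.057 -0.012  0.007]
(-2, 17) [ 0.113 -0.025  0.015]
(-5, 18) [ 0.168 -0.029  0.022]
(-5, 19) [ 0.172 -0.046  0.022]
(-5, 20) [ 0.176 -0.063  0.023]
(-5, 21) [ 0.18  -0.08   0.023]
(-5, 22) [ 0.184 -0.097  0.024]
```

View pics/w8.png

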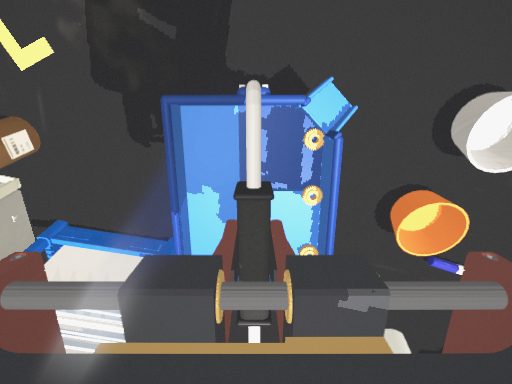

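```bash
python3 -m creep '[{"tx":0,"ty":0,"tz":0,"rx":0.03,"ry":-0.006,"rz":0.004,"fingers":255},{"tx":0,"ty":0,"tz":0,"rx":0.06,"ry":-0.013,"rz":0.008,"fingers":255},{"tx":0,"ty":0,"tz":0,"rx":0.09,"ry":-0.019,"rz":0.012,"fingers":255},{"tx":0,"ty":0,"tz":0,"rx":0.12,"ry":-0.025,"rz":0.016,"fingers":255},{"tx":0,"ty":0,"tz":0,"rx":0.15,"ry":-0.028,"rz":0.02,"fingers":255},{"tx":0,"ty":0,"tz":0,"rx":0.168,"ry":-0.032,"rz":0.022,"fingers":255},{"tx":0,"ty":0,"tz":0,"rx":0.172,"ry":-0.046,"rz":0.022,"fingers":255},{"tx":0,"ty":0,"tz":0,"rx":0.174,"ry":-0.055,"rz":0.023,"fingers":255},{"tx":0,"ty":0,"tz":0,"rx":0.176,"ry":-0.063,"rz":0.023,"fingers":255},{"tx":0,"ty":0,"tz":0,"rx":0.176,"ry":-0.063,"rz":0.023,"fingers":255}]'; python3 - <<'E'
from h import *
grab('wrist','w9.png')
E
```

```text
t: 12.9
ee_pos: [507.7, -81.9, 190.7]
orientation: [-1.415, -0.45, -0.068]
ft_force: [-0.2, -0.5, -2.9]
width: 18.1
```

View pics/w9.png

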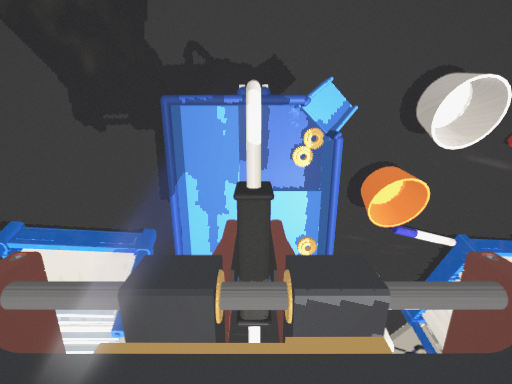

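Two nuts are now in the well, at (314,139) and (303,156), and nut 0 is creeping from (307,247). I'll add about 1.5° slowly.

```bash
python3 -m creep '[{"tx":0,"ty":0,"tz":0,"rx":0.001,"ry":-0.005,"rz":0,"fingers":255},{"tx":0,"ty":0,"tz":0,"rx":0.002,"ry":-0.01,"rz":0,"fingers":255},{"tx":0,"ty":0,"tz":0,"rx":0.003,"ry":-0.015,"rz":0,"fingers":255},{"tx":0,"ty":0,"tz":0,"rx":0.004,"ry":-0.02,"rz":0,"fingers":255},{"tx":0,"ty":0,"tz":0,"rx":0.006,"ry":-0.025,"rz":0,"fingers":255},{"tx":0,"ty":0,"tz":0,"rx":0.006,"ry":-0.025,"rz":0,"fingers":255}]'; python3 - <<'E'
from h import *
grab('wrist','w10.png')
E
```

```text
t: 13.7
ee_pos: [508.7, -80.5, 192.0]
orientation: [-1.413, -0.466, -0.086]
ft_force: [-0.1, 0.2, -2.4]
width: 17.9
```

View pics/w10.png

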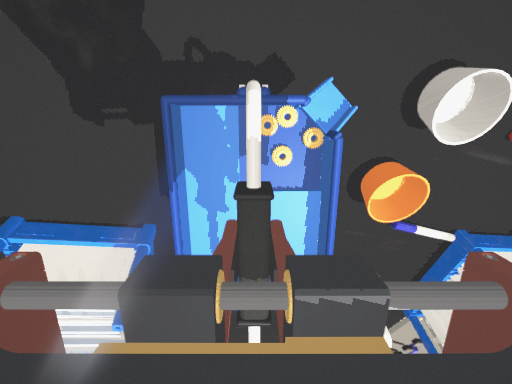

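All four nuts are in the well, at (268,125), (288,116), (313,138) and (282,155). Next is the transfer computation, with a check that the predicted spout point reprojects onto the image.

```bash
python3 - <<'E'
from h import *
from tilt import *
o=ctrl.get_obs(); w=load('wrist'); d=load('top')
Rl=Ro.from_rotvec([-1.562,-.197,.196]); Rc=Ro.from_rotvec(o['orientation'])
Rz=Ro.from_rotvec([0,0,psi])
cur=Rc*Rl.inv()   # tilt now
x=(cur*Rz).as_matrix(); print('now tilts: -x down',np.degrees(np.arcsin(x[2,0])),'+y down',-np.degrees(np.arcsin(x[2,1])), o['ee_pos'])
P=lambda q,tp,t: tp+(t*Rz).apply(np.array(q,float)-[0,0,90.5])
for n,q in dict(spout=(-96,71,12),well=(-50,25,3),c1=(-87,-62,38),ch1=(-85,82,24),ch2=(-107,60,24)).items(): print(n,proj(w,P(q,o['ee_pos'],cur)).round(1))
t=T(8,16); print('turn',(t*T(-5,21.5).inv()).as_rotvec(),(t*cur.inv()).as_rotvec())
off=(t*Rz).apply([-96,71,-78.5]); tgt=np.array([420.2,154.2,82])-off; print('TCP target',tgt,'shift',tgt-o['ee_pos'])
for q in((-90,-65,0),(-90,39,0),(-64,65,0),(90,65,0),(90,-65,0),(-50,25,0)): print(q,P(q,tgt,t).round())
print('orange',onz(d,203.5,215,45))
E
```

```text
now tilts: -x down 21.211064654865535 +y down -4.791098115606054 [508.71096418 -80.57203565 192.02274245]
spout [339.8  90.7]
well [281.1 146.1]
c1 [168.9 100.7]
ch1 [357.3 104.3]
ch2 [331.6  74. ]
turn [-0.23951154  0.03726526 -0.0380856 ] [-0.23681567  0.03326863 -0.0372795 ]
TCP target [501.71144449 115.58425376 192.83302107] shift [ -6.9995197  196.15628941   0.81027862]
(-90, -65, 0) [460.  24.  91.]
(-90, 39, 0) [437. 124.  77.]
(-64, 65, 0) [455. 156.  80.]
(90, 65, 0) [597. 196. 123.]
(90, -65, 0) [627.  70. 140.]
(-50, 25, 0) [477. 121.  90.]
orange [548.91813119 144.69658513  45.        ]
```

```bash
python3 -m creep '[{"tx":0,"ty":1,"tz":0,"rx":-0.012,"ry":0.002,"rz":-0.002,"fingers":255},{"tx":0,"ty":4,"tz":0,"rx":-0.036,"ry":0.006,"rz":-0.006,"fingers":255},{"tx":0,"ty":9,"tz":0,"rx":-0.06,"ry":0.009,"rz":-0.01,"fingers":255},{"tx":0,"ty":16,"tz":0,"rx":-0.09,"ry":0.014,"rz":-0.014,"fingers":255},{"tx":0,"ty":25,"tz":0,"rx":-0.12,"ry":0.019,"rz":-0.019,"fingers":255},{"tx":-1,"ty":36,"tz":0,"rx":-0.15,"ry":0.023,"rz":-0.024,"fingers":255},{"tx":-2,"ty":46,"tz":0,"rx":-0.18,"ry":0.028,"rz":-0.029,"fingers":255},{"tx":-3,"ty":55,"tz":0,"rx":-0.21,"ry":0.033,"rz":-0.033,"fingers":255},{"tx":-4,"ty":62,"tz":0,"rx":-0.23,"ry":0.036,"rz":-0.037,"fingers":255},{"tx":-4,"ty":66,"tz":0,"rx":-0.24,"ry":0.037,"rz":-0.038,"fingers":255}]'; python3 - <<'E'
from h import *
grab('wrist','w11.png')
E
```

```text
t: 15.0
ee_pos: [504.6, -13.9, 192.0]
orientation: [-1.656, -0.43, -0.035]
ft_force: [-0.1, 1.1, -3.0]
width: 18.3
```

View pics/w11.png

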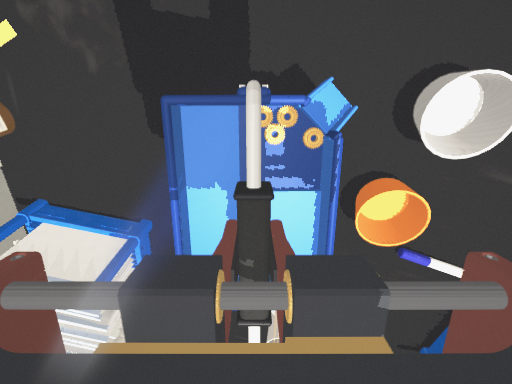

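All four remain in the well. Completing the transfer.

```bash
python3 -m creep '[{"tx":0,"ty":2,"tz":0,"rx":0,"ry":0,"rz":0,"fingers":255},{"tx":0,"ty":7,"tz":0,"rx":0,"ry":0,"rz":0,"fingers":255},{"tx":0,"ty":15,"tz":0,"rx":0,"ry":0,"rz":0,"fingers":255},{"tx":-1,"ty":26,"tz":0,"rx":0,"ry":0,"rz":0,"fingers":255},{"tx":-1,"ty":38,"tz":0,"rx":0,"ry":0,"rz":0,"fingers":255},{"tx":-1,"ty":50,"tz":0,"rx":0,"ry":0,"rz":0,"fingers":255},{"tx":-2,"ty":60,"tz":0,"rx":0,"ry":0,"rz":0,"fingers":255},{"tx":-2,"ty":69,"tz":0,"rx":0,"ry":0,"rz":0,"fingers":255},{"tx":-2,"ty":76,"tz":0,"rx":0,"ry":0,"rz":0,"fingers":255},{"tx":-2,"ty":80,"tz":0,"rx":0,"ry":0,"rz":0,"fingers":255}]'
python3 -m creep '[{"tx":0,"ty":2,"tz":0,"rx":0,"ry":0,"rz":0,"fingers":255},{"tx":0,"ty":6,"tz":0,"rx":0,"ry":0,"rz":0,"fingers":255},{"tx":0,"ty":13,"tz":0,"rx":0,"ry":0,"rz":0,"fingers":255},{"tx":0,"ty":22,"tz":0,"rx":0,"ry":0,"rz":0,"fingers":255},{"tx":0,"ty":31,"tz":0,"rx":0,"ry":0,"rz":0,"fingers":255},{"tx":0,"ty":39,"tz":0,"rx":0,"ry":0,"rz":0,"fingers":255},{"tx":0,"ty":45,"tz":0,"rx":0,"ry":0,"rz":0,"fingers":255},{"tx":0,"ty":49,"tz":0,"rx":0,"ry":0,"rz":0,"fingers":255},{"tx":0,"ty":49,"tz":0,"rx":0,"ry":0,"rz":0,"fingers":255},{"tx":0,"ty":49,"tz":0,"rx":0,"ry":0,"rz":0,"fingers":255}]'
python3 - <<'E'
from h import *
grab('wrist','w12.png')
s=grab('scene'); p=s['pixels'][130:250,150:310]; cv2.imwrite('pics/s12.png',cv2.resize(p,None,fx=4.8,fy=4.8,interpolation=cv2.INTER_CUBIC))
s=grab('top'); p=s['pixels'][170:290,150:310]; cv2.imwrite('pics/t12.png',cv2.resize(p,None,fx=4,fy=4,interpolation=cv2.INTER_CUBIC))
E
```

```text
t: 16.3
ee_pos: [502.7, 65.8, 191.9]
orientation: [-1.656, -0.43, -0.035]
ft_force: [-0.2, 0.8, -3.1]
width: 18.1
t: 17.55
ee_pos: [502.6, 114.3, 191.9]
orientation: [-1.656, -0.429, -0.035]
ft_force: [0.7, 0.2, -3.8]
width: 18.0
```

View pics/w12.png

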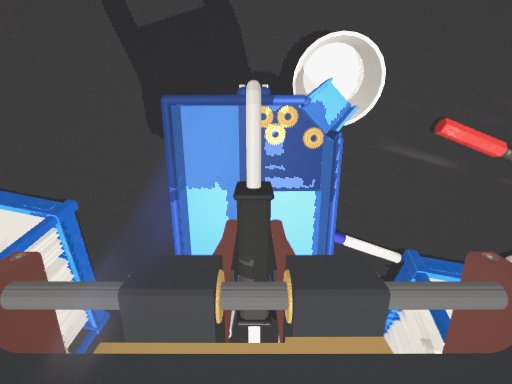

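View pics/s12.png

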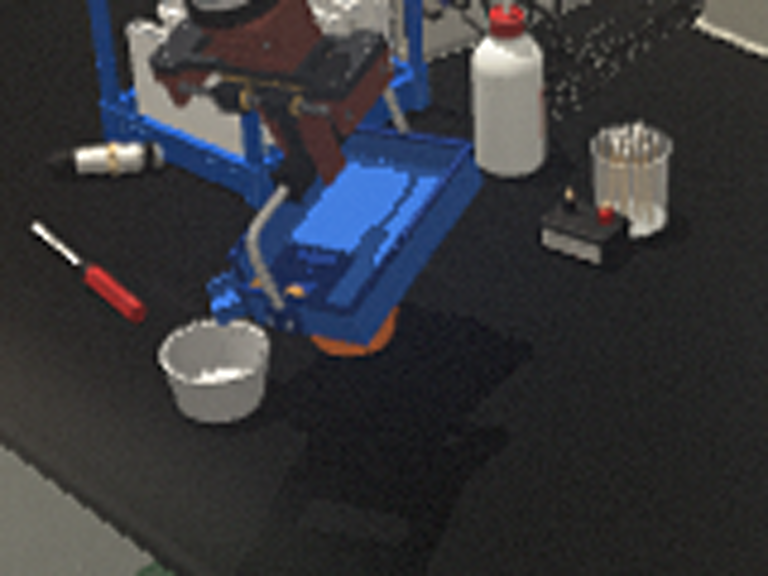

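View pics/t12.png

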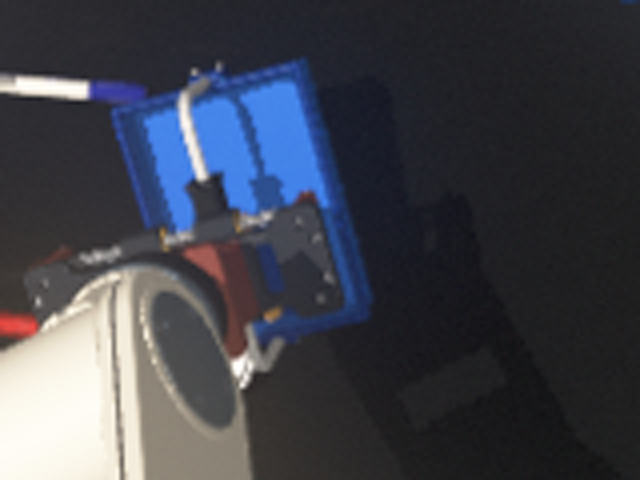

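```bash
python3 - <<'E'
from h import *
from tilt import *
s=load('scene'); w=load('wrist'); o=ctrl.get_obs()
P,e=tri(s,(222/4.8+150,303/4.8+130),w,(344,92)); print('spout tri',P,e)
Rl=Ro.from_rotvec([-1.562,-.197,.196]); cur=Ro.from_rotvec(o['orientation'])*Rl.inv(); Rz=Ro.from_rotvec([0,0,psi]); F=cur*Rz
x=F.as_matrix(); print('-x down',np.degrees(np.arcsin(x[2,0])),'+y down',-np.degrees(np.arcsin(x[2,1])),'tilt',np.degrees(np.arccos(x[2,2])))
sp=o['ee_pos']+F.apply([-96,71,-78.5]); print('spout kin',sp,'px',proj(s,sp),proj(w,sp))
well=o['ee_pos']+F.apply([-50,25,3-90.5])
for q in((264,117),(288,116),(275,134),(313,138)):
    C,D=ray(w,*q); n=x[:,2]; p0=well+8*n; X=C+D*((p0-C)@n)/(D@n); print('nut in well frame',(F.inv().apply(X-well)).round(1))
# cup rim now from the wrist: rim pixels of the ellipse
print('cup rim wrist', onz(w,339,78,45))
# scene rim
print('cup scene',onz(s,215/4.8+150-.4,350/4.8+130-.4,45)); print(o['qvel'])
E
```

```text
spout tri [424.73370965 151.76841205  86.56667473] [np.float64(5.728100443981724), np.float64(5.728100443981692)]
-x down 15.686522609815581 +y down 8.019666649415727 tilt 17.712841111270414
spout kin [420.77869903 152.56687397  81.29095319] px [193.82743726 194.84092913] [339.76596401  90.76003217]
nut in well frame [-25.2 -15.9   8. ]
nut in well frame [-26.1   4.4   8. ]
nut in well frame [-11.2  -6.3   8. ]
nut in well frame [-7.8 26.6  8. ]
cup rim wrist [415.78060467 154.79560698  45.        ]
cup scene [421.31936141 155.52032362  45.        ]
[ 1.21435050e-03 -1.11946877e-03 -3.05715763e-05  9.91883837e-04
  5.36054053e-04  1.18740471e-03]
```

The spout is within about 3 to 10 mm of the cup axis and 36 mm above the rim. The nuts are well inside the limits and unchanged between the last two pictures. Handing in.

```bash
python3 -c "
from h import *
print(ctrl.close_job())"
```

```text
the job is handed in; nothing more can be done
None
```

I picked the tray up by its black sleeve and tipped it slowly, first towards +y and then towards −x. All four brass nuts slid into the well and none spilled. I then carried the tray over the steel cup at about 18° tilt and handed the job in there at about 17.6 s. The system gives no verdict at hand-in.

**Last checks:**
- **Tilt:** 15.7° down along −x and 8.0° down along +y. The grip stayed firm at a width of about 18 mm.
- **Spout:** by the arm's own position it is about 2 mm from the measured cup axis and about 36 mm above the rim.
- **Nuts:** all four lie in the well, at least 13 mm inside its limits, and did not move between the last two wrist pictures.
- **Cup:** the scene camera shows it upright and within about 2 mm of where it started.

**Disagreements:**
- **Spout position:** a rough two-camera fix was 4 mm off in x and 5 mm higher than the arm's figure, with 6 mm ray residuals.
- **Cup position:** the wrist view put the cup 4–5 mm off in x. Both differences are within the tolerances.
- **Sliding angle:** the nuts began to slide only at about 20° of tilt, not the 12 to 17° stated.

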